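# Press a tile home in the edge gauge and hold it for the reading

### The arm

A 6-joint arm with a two-finger parallel gripper is mounted at the origin on the work surface; the furniture and walls round the work are solid. World frame = base frame: x ahead of the robot, y to its left, z up, the work surface at z = 0. Lengths are in m, angles in rad, forces in N, time in s.
With the tool pointing down it reaches from about 0.325 to 0.9 m from the base axis. Payload 3.5 kg.
Tool frame: the origin (TCP) lies where the fingers leave the gripper's body, on its centre line; the fingertips stand 73 mm ahead of it and the grasp point (between the pads) lies 54 mm ahead of it; z points along the fingers, y is the line along which they close (so a half turn about z gives the same grasp; the last joint's range is limited). The gripper opens to 85 mm and grips with 20 to 120 N. Pads are 22 mm wide; open, the fingers measure 114 mm over their backs; the gripper's body (76 mm by 85 mm) begins 54 mm behind the grasp point. The pads swing forward as they close: fully open they stand 13 mm farther back than shut.
Start: joints at [1.114, 0.276, -0.026, 1.268, 0, 1.467], TCP at [0.217, 0.586, 0.304] pointing down, gripper open.
Joint ranges: [-3.12, 3.12], [-0.85, 1.88], [-1.08, 1.24], [-1.95, 2.15], [-1.57, 1.53], [-3.14, 3.14]. Speed limits (rad/s): [2.57, 2.57, 3.14, 3.14, 3.14, 3.14].

### API

Orientations are given as a rotation vector (axis times angle).
In Python, from plant import robot, grab_frame gives the robot as it stands (robot), with the cameras as plain functions.
- The arm moves only by the shell command python3 shift.py FILE [OPENING] [FORCE], which reads ROWS from the file FILE. ROWS is a JSON list of rows, 1 to 10 of them, each of 6 numbers: dx, dy, dz in m, then a rotation vector rx, ry, rz in rad; each row is the pose to reach, as a shift and turn from the pose commanded when the command began, along the tool's axes at that moment; what a row does not reach only later rows make up. A row lasts 1/8 s, in which the tool goes at most 0.0625 m and 0.188 rad, less where a joint would pass 70% of its speed; a pose out of reach is approached as far as the arm can. OPENING is the finger opening in m, set as the command begins (- or left out keeps the last). The fingers move at their own pace and stop on an object; FORCE is the grip in N (left out, the last holds). Time passes only in rows, so rows that do not move let the fingers close. It prints the time, the measured TCP pose, the force, the opening and the grip force at its end. Input that does not fit is refused with a message, and nothing moves.
- robot.sense(): the state, without advancing time (a new reading comes with each control period).
- grab_frame(name): name is "side" or "top" or "wrist"; returns a dict with "image" (480x640x3 uint8, red, green, blue), "fx", "fy", "cx", "cy" (pixels), "R" (3x3) and "t" (3): a world point X has camera coordinates R X + t; the wrist camera has in their place "hand_eye" (4x4, takes a point from camera to tool coordinates, whose origin is the TCP and whose axes are the flange's). Camera axes: x right, y down, z forward; pixel columns grow to the right and rows downward; lengths in m; the calibration is good to about 2 mm. A picture is of the moment at which its call begins: read the wrist's pose just before it. There is no depth.
- robot.sign_off(): hands the job in; it is judged then, once.
The state is a dict: "time": time; "joint_positions": joint angles; "joint_velocities": joint speeds; "joint_torque": joint torques, N m; "tcp_pos": TCP position; "orientation": TCP orientation; "ft_force": force on the tool from outside, world axes, zero at the start; "moment": the same for the moment, N m; "finger_gap": finger opening in m; "grasp_force": force on a finger pad.
Only numpy, scipy, OpenCV 4.12 (cv2) and the standard library are available. Lean on these libraries where they do the work, as an engineer would, in place of code of your own. Each camera call takes 0.05 s, during which the arm holds its last target. There are 200 camera calls.

### The job

Check one edge of the plain square tile in the tile-edge gauge on the bench. Swing the gauge's setting arm clear of the bed, out as far as it goes, then lay the square tile flat on the bed, glazed face up, and push any one of its edges in under the lip, against the sprung plunger, until that edge bears fully on both rest pads. The plunger pushes the tile out again if it is let go, so finish with the robot still pressing the tile firmly home while the dial is read, and leave the star and cross tiles where they lie.

Things in the scene. Friction and masses are not known exactly. Their poses are not given: they have to be found in the camera images.
- square_tile: the only plain square tile: 61 x 61 mm at the glaze (varying by 1 mm), narrowing to 56 mm at the underside, 10 to 12 mm thick, about 85 g, white glaze on clay, lying flat, glaze up. Origin at the centre of its underside, z up, x and y along its edges. Any of its four edges may go into the gauge; when home its centre is 30 mm in front of the pads.
- edge_gauge: tile-edge gauge, fixed to the bench: grey base 170 x 120 mm, steel bed with its top 12 mm above the bench, behind it a 96 mm wide housing with a steel lip, behind that a round dial (top 70 mm above the bench). Origin on the bench below the middle of the pad faces; +x the way a tile is pushed in, y across, z up. The open bed runs from x = -84 mm to 0, y = -56 to +56 mm.
- gauge_home (a point): on the bed top, midway below the faces of the two rest pads; axes as edge_gauge. The 5 mm thick lip reaches out over the bed to x = -12 mm; its underside is 16 mm above the bed, its top 33 mm above the bench. Under it two cheeks make the mouth 69 mm wide, flaring to about 80 mm at x = -16 mm; nothing stands beside the bed further out.
- plunger (a joint): sprung measuring plunger midway between the pads, an 8 mm rod with a round nose: m pushed in, 0 when free (nose 8 mm in front of the pad faces), about 0.0075 when a tile edge bears on the pads. It resists with 2 N at first touch and 6 N when the tile is home; whatever more is pushed the pads take. It turns the dial's needle.
- setting_arm (a joint): angle of the setting arm, rad: 0 with its setting bar across the mouth, growing as it swings out to the front (-x), then left (+y): clockwise seen from above, stop at 1.55. It stays where it is left and takes about 1 N at the knob. It starts between 0.1 and 0.5, in the way of the tile, and is fully out of the way above 1.3.
- swing_knob (a point): middle of the upright black knob at the free end of the setting arm: a cylinder of 18 mm, 31 to 73 mm above the bench, this point at 55 mm, 122 mm from the pivot axis. At joint 0 it stands at x = -20, y = -44 mm in the gauge's frame. The arm itself is a flat bar 15 to 25 mm above the bench.
- swing_pivot (a point): on the setting arm's vertical pivot axis, at x = +10, y = +74 mm in the gauge's frame, 12 mm above the bench.
- star_tile: white eight-pointed star tile, 69 mm over the points, 12 mm thick; a bystander. Origin at the centre of its underside.
- cross_tile: white cross-shaped tile, 69 mm, 12 mm thick; a bystander. Origin at the centre of its underside.
- rest_bar (a joint): the bar under the lip that carries the two rest pads (steel buttons 10 mm wide, faces at x = 0, y = +18 and -18 mm in the gauge's frame, 19.5 mm above the bench). It rocks freely about a vertical axis at its middle, so both pads bear on an edge that is not quite square: rad from square, stops at +-0.07. At a stop only one pad bears.

How it is judged:
By the outcome, as a careful person would: the job done as asked, in the order asked, and still so for the second after the job is handed in, while the arm keeps its last pose, push and grip.
It also fails if it takes over 61 s, if anything falls off the work surface, if the arm or the gripper's body presses on something with over 40 N, if the wrist force passes 120 N, or if a joint passes its speed limit or range.

## Working session

There is one attempt and no reset: what is moved stays moved. The work goes in short steps, Python scripts to look and compute and a shell command to move; the robot and the scene stay as the last step left them, time stands still between calls to the robot, and variables do not carry over. Pictures are saved under pics/ and viewed, at most 10 in all, crops included, and the job is handed in when it is done.

```bash
ls; mkdir -p pics; python3 - <<'E'
from plant import robot, grab_frame
import cv2,numpy as np
s=robot.sense(); print({k:np.round(v,3).tolist() for k,v in s.items()})
for n in("top","side"):
    f=grab_frame(n); cv2.imwrite(f"pics/{n}0.png",f["image"][:,:,::-1])
    print(n,f["fx"],f["fy"],f["cx"],f["cy"],np.round(f["R"],4).tolist(),np.round(f["t"],4).tolist())
E
```

```text
pics
plant.py
shift.py
{'time': 0.0, 'joint_positions': [1.114, 0.277, -0.028, 1.268, 0.0, 1.467], 'joint_velocities': [-0.002, 0.001, 0.001, 0.0, -0.001, 0.0], 'joint_torque': [-0.002, -44.551, 29.52, 0.016, -0.0, 0.0], 'tcp_pos': [0.216, 0.586, 0.303], 'orientation': [-0.553, -3.092, 0.003], 'ft_force': [-0.185, 0.203, -0.177], 'moment': [-0.027, 0.061, 0.01], 'grasp_force': 0.0, 'finger_gap': 0.085}
top 559.2384184194764 559.2384184194764 318.1677114699607 238.79206209682488 [[-0.1434, -0.9896, -0.0057], [-0.9659, 0.1412, -0.2171], [0.2156, -0.0256, -0.9761]] [0.0425, 0.5261, 0.8272]
side 594.9537964970217 594.9537964970217 319.6379510391531 237.50387525141525 [[-0.9821, -0.1883, -0.0043], [-0.077, 0.4223, -0.9032], [0.1719, -0.8867, -0.4292]] [0.5347, 0.1338, 0.7529]
```

View pics/top0.png

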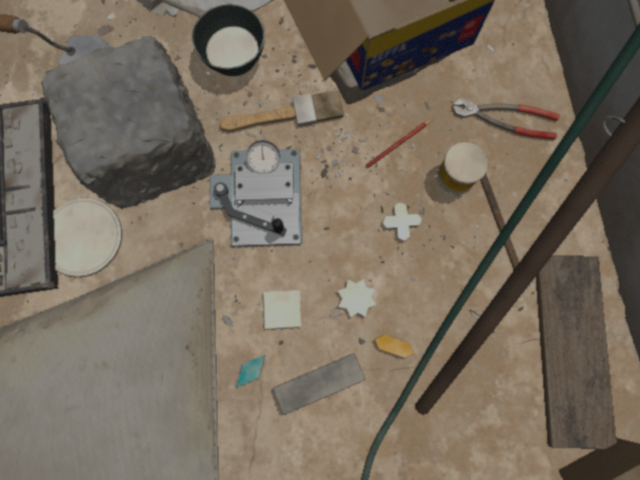

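View pics/side0.png

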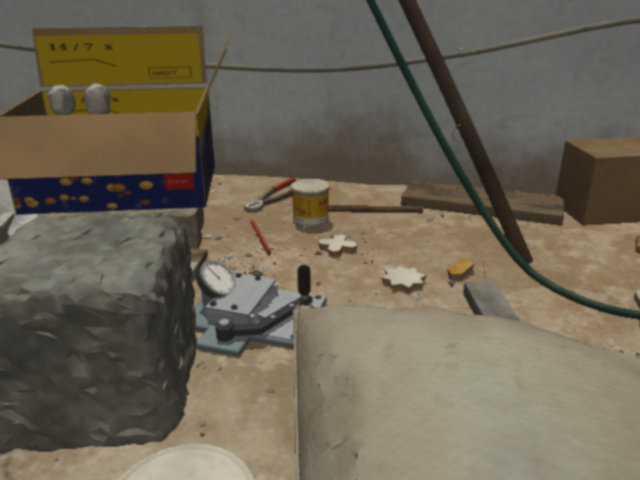

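```bash
cat > h.py <<'E'
import numpy as np,cv2
from plant import robot, grab_frame
from scipy.spatial.transform import Rotation as Ro
def cam(n):
    s=robot.sense(); f=grab_frame(n)
    K=np.array([[f["fx"],0,f["cx"]],[0,f["fy"],f["cy"]],[0,0,1]])
    if n=="wrist":
        H=np.array(f["hand_eye"]); Rt=Ro.from_rotvec(s["orientation"]).as_matrix()
        R=(Rt@H[:3,:3]).T; t=-R@(Rt@H[:3,3]+np.array(s["tcp_pos"]))
    else: R,t=np.array(f["R"]),np.array(f["t"])
    return f["image"],K,R,t
def ray(uv,K,R,t,z):
    uv=np.atleast_2d(np.asarray(uv,float)); C=-R.T@t
    d=np.c_[uv,np.ones(len(uv))]@np.linalg.inv(K).T@R
    return C+d*((z-C[2])/d[:,2])[:,None]
def proj(X,K,R,t):
    c=np.atleast_2d(X)@R.T+t; p=c@K.T; return p[:,:2]/p[:,2:]
def tile(im,K,R,t,z,near):
    m=((im.min(2)>150)&(im.max(2).astype(int)-im.min(2)<55)).astype(np.uint8)
    cs,_=cv2.findContours(m,0,2); out=[]
    for c in cs:
        if cv2.contourArea(c)<150: continue
        P=ray(c[:,0],K,R,t,z)[:,:2]
        r=cv2.minAreaRect((P*1000).astype(np.float32)); out.append((np.round(r[0],1),np.round(r[1],1),round(r[2],1),cv2.contourArea(c)))
    return [o for o in out if np.hypot(*(o[0]-1000*np.array(near)))<200]
E
python3 - <<'E'
from h import *
im,K,R,t=cam("top"); print("C",-R.T@t)
for p in [(282,309),(278,227),(265,200),(222,188),(357,298),(402,221)]: print(p,ray(p,K,R,t,0.012).round(3))
tp=ray((282,309),K,R,t,0.011)[0]
for o in tile(im,K,R,t,0.011,tp[:2]): print(o)
c=im[140:340,180:440]; cv2.imwrite("pics/crop.png",cv2.resize(c,None,fx=3,fy=3,interpolation=2)[:,:,::-1])
E
```

```text
C [ 0.33588576 -0.01102734  0.92194592]
(282, 309) [[0.43  0.04  0.012]]
(278, 227) [[0.567 0.029 0.012]]
(265, 200) [[0.617 0.045 0.012]]
(222, 188) [[0.648 0.114 0.012]]
(357, 298) [[ 0.43  -0.083  0.012]]
(402, 221) [[ 0.547 -0.178  0.012]]
(array([430.5,  39.9]), array([56.9, 56.7]), 84.7, 1089.5)
(array([430.4, -82.8]), array([57.2, 55.5]), 81.7, 762.5)
(array([559.8,  81.1]), array([62.9, 29.3]), 62.3, 351.5)
(array([574. ,  13.1]), array([78.3, 66.1]), 15.0, 572.5)
```

View pics/crop.png

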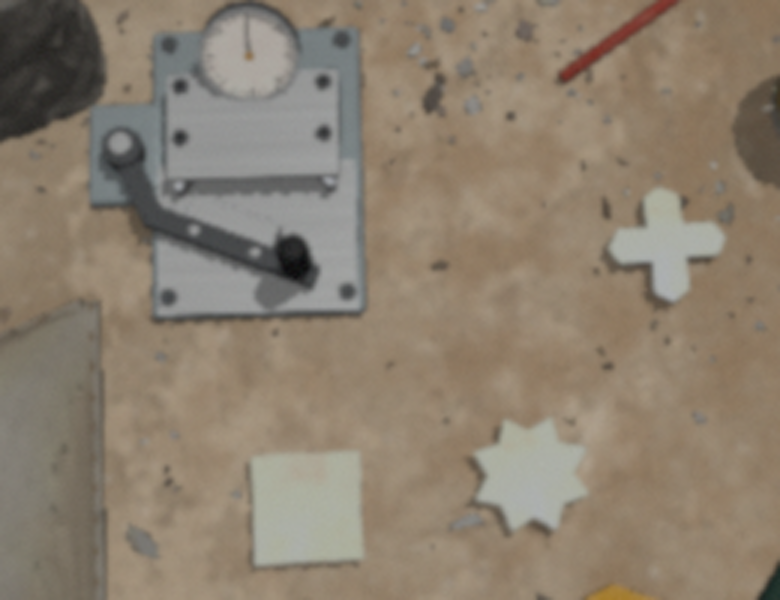

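```bash
cat >> h.py <<'E'
def tri(a,b,A,B):
    M=[];v=[]
    for uv,(K,R,t) in((a,A),(b,B)):
        P=K@np.c_[R,t]
        for i in(0,1): M.append(uv[i]*P[2]-P[i])
    M=np.array(M); return np.linalg.lstsq(M[:,:3],-M[:,3],rcond=None)[0]
E
python3 - <<'E'
from h import *
im,*A=cam("top"); im2,*B=cam("side"); print("Cside",(-B[1].T@B[2]).round(3))
print("bag",tri((212,240),(297,308),A,B),"rock",tri((172,40),(185,222),A,B),tri((211,165),(190,330),A,B))
f=lambda x,y:(x/3+180-.33,y/3+140-.33)
for n,z,p in[("FL",.012,(153,318)),("FR",.012,(365,313)),("sFL",.012,(168,297)),("sFR",.012,(347,291)),("sBL",.010,(168,44)),("sBR",.010,(342,39)),("lipL",.033,(162,178)),("lipR",.033,(338,178)),("piv",.035,(122,143)),("knobtop",.073,(292,247)),
 ("tile1",.011,(250,457)),("t2",.011,(360,451)),("t3",.011,(363,560)),("t4",.011,(254,566))]: print(n,(ray(f(*p),*A,z)[0]*1000).round(1))
print("knob tri",tri(f(292,247),(304,267),A,B),"pivot tri",tri(f(121,143),(225,324),A,B))
E
```

```text
Cside [0.406 0.712 0.446]
bag [0.54605505 0.13081389 0.07090484] rock [0.73402909 0.12450069 0.20330384] [0.68737689 0.12720183 0.02055966]
FL [546.3 110.8  12. ]
FR [532.1  -5.9  12. ]
sFL [557.  101.3  12. ]
sFR [546.    2.3  12. ]
sBL [706.1  84.8  10. ]
sBR [694.5 -14.9  10. ]
lipL [619.3  94.4  33. ]
lipR [605.2  -1.7  33. ]
piv [641.9 113.9  35. ]
knobtop [559.4  26.6  73. ]
tile1 [461.9  67.1  11. ]
t2 [456.6   7.3  11. ]
t3 [398.   13.7  11. ]
t4 [403.3  72.2  11. ]
knob tri [0.56031936 0.02679406 0.06930301] pivot tri [0.6441462  0.11548708 0.0268258 ]
```

```bash
python3 - <<'E'
from h import *
im,*A=cam("top"); im2,*B=cam("side"); w,*W=cam("wrist")
print("wristC",(-W[1].T@W[2]).round(3), "axis",W[1][2].round(2))
P=[[.217,.586,.304],[0,0,0],[0,0,.3],[.527,.157,.05]]
print(proj(P,*A).round(),proj(P,*B).round())
cv2.imwrite("pics/w0.png",w[:,:,::-1])
E
```

```text
wristC [0.146 0.612 0.372] axis [ 0.28 -0.1  -0.95]
[[-249.  570.]
 [ 347.  594.]
 [ 361.  721.]
 [ 199.  257.]] [[1211.  620.]
 [ 742.  343.]
 [ 828.  107.]
 [ 309.  337.]]
```

View pics/w0.png

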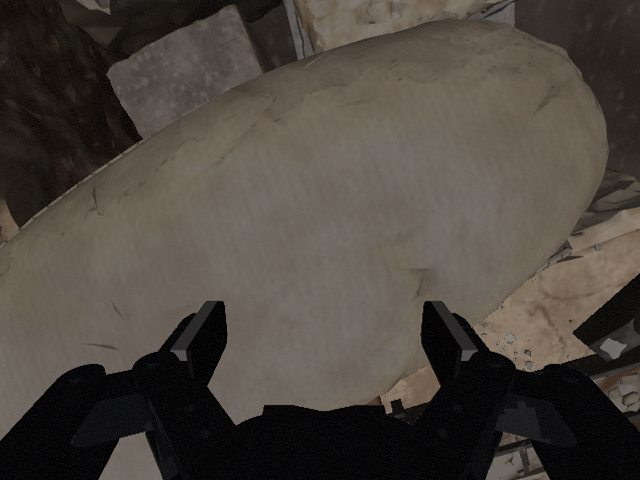

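```bash
cat >> h.py <<'E'
def go(x,y,z,psi,verbose=True):
    "shift in tool axes from measured pose to TCP (x,y,z), tool x heading psi deg"
    s=robot.sense(); Rt=Ro.from_rotvec(s["orientation"]).as_matrix(); p=np.array(s["tcp_pos"])
    d=Rt.T@(np.array([x,y,z])-p); c,n=np.cos(np.radians(psi)),np.sin(np.radians(psi))
    T=np.array([[c,n,0],[n,-c,0],[0,0,-1]]); rv=Ro.from_matrix(Rt.T@T).as_rotvec()
    print("t",round(s["time"],2),"p",p.round(4),"psi",round(np.degrees(np.arctan2(Rt[1,0],Rt[0,0])),2),"F",np.round(s["ft_force"],1),"-> d",d.round(4),"rv",rv.round(4))
E
python3 - <<'E'
from h import *
th=np.radians(-132.9); P=np.array([.642,.1145])
k=P+.122*np.array([np.cos(th),np.sin(th)]); b=k-.030*np.array([np.sin(th),-np.cos(th)]); print(k,b)
go(b[0],b[1],.304,137.1); go(b[0],b[1],.113,137.1)
E
echo '[[-0.03,-0.023,0,0,0,0.03],[-0.077,-0.06,0,0,0,0.07],[-0.124,-0.096,0,0,0,0.11],[-0.171,-0.132,0,0,0,0.15],[-0.218,-0.168,0,0,0,0.19],[-0.265,-0.204,0,0,0,0.23],[-0.312,-0.241,0,0,0,0.27],[-0.359,-0.277,0,0,0,0.31],[-0.406,-0.313,0,0,0,0.35],[-0.453,-0.349,0,0,0,0.39]]' > m.json && python3 shift.py m.json 0 30; echo '[[-0.042,-0.044,0,0,0,0],[-0.06,-0.1,0,0,0,0]]' > m.json && python3 shift.py m.json 2>&1 | head -0; python3 - <<'E'
from h import *
go(.5809,.0047,.304,137.1)
E
```

```text
time: 1.65
tcp_pos: [0.5215, 0.1001, 0.3042]
orientation: [1.144, 2.925, 0.001]
ft_force: [0.3, 0.6, -0.2]
finger_gap: -0.0003
grasp_force: 0.0
t 1.9 p [ 0.4984 -0.0147  0.3042] psi 137.35 F [ 0.3  1.3 -0.1] -> d [-0.0475  0.0702  0.0003] rv [0.0008 0.0019 0.0043]
```

The second move was a careless guess, but it stayed in free space, so I'll correct it now.

```bash
echo '[[-0.02,0.03,0,0,0,0],[-0.047,0.07,0,0,0,0],[-0.047,0.07,0,0,0,0],[-0.047,0.07,0,0,0,0]]' > m.json && python3 shift.py m.json; python3 - <<'E'
from h import *
go(.5809,.0047,.113,137.1)
w,*W=cam("wrist"); cv2.imwrite("pics/w1.png",w[:,:,::-1])
for n,X in dict(knob=[.56,.026,.073],pivot=[.642,.1145,.03],knobend=[.5266,.1567,.073],orig=[.623,.043,.012]).items(): print(n,proj(X,*W).round(0))
E
```

```text
time: 2.4
tcp_pos: [0.5786, 0.0075, 0.3036]
orientation: [-1.141, -2.926, 0.001]
ft_force: [-0.3, 0.1, -0.4]
finger_gap: -0.0001
grasp_force: 0.0
t 2.4 p [0.5786 0.0075 0.3036] psi 137.4 F [-0.3  0.1 -0.4] -> d [-0.0038 -0.0003  0.1906] rv [-0.0009 -0.001   0.0052]
knob [[325. 194.]]
pivot [[443. 187.]]
knobend [[418.  52.]]
orig [[375. 216.]]
```

View pics/w1.png

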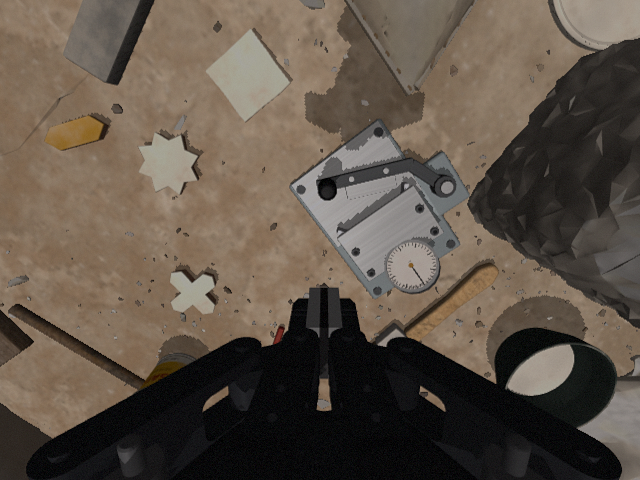

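The wrist view shows the knob at (327,188), the pivot at (446,186) and the bag corner at (410,92). I'll triangulate the bag corner to see whether it blocks the swing.

```bash
python3 - <<'E'
from h import *
im,*A=cam("top"); w,*W=cam("wrist")
print("bag",tri((212,241),(410,92),A,W).round(4), "knob",tri((277,222),(327,187),A,W).round(4),"piv",tri((220.3,187.3),(446,185),A,W).round(4))
print("knob by wrist z.073",ray((327,188),*W,.073).round(4))
print("bag edge pts z=.1",ray([(410,92),(345,0),(470,0)],*W,.1).round(3))
E
```

```text
bag [0.5432 0.1307 0.0775] knob [0.5593 0.0279 0.0695] piv [0.6104 0.1013 0.1249]
knob by wrist z.073 [[0.5569 0.0306 0.073 ]]
bag edge pts z=.1 [[0.543 0.127 0.1  ]
 [0.466 0.13  0.1  ]
 [0.525 0.195 0.1  ]]
```

```bash
echo '[[-0.002,0,0.03,0,0,0],[-0.004,0,0.08,0,0,0],[-0.004,0,0.13,0,0,0],[-0.004,0,0.17,0,0,0],[-0.004,0,0.19,0,0,0],[-0.004,0,0.19,0,0,0]]' > m.json && python3 shift.py m.json && echo '[[0.005,0,0,0,0,0],[0.01,0,0,0,0,0],[0.022,-0.001,0,0,0,0.1],[0.034,-0.001,0,0,0,0.2],[0.047,0,0,0,0,0.3],[0.059,0.002,0,0,0,0.4],[0.071,0.005,0,0,0,0.5],[0.082,0.01,0,0,0,0.6],[0.093,0.016,0,0,0,0.7],[0.103,0.022,0,0,0,0.8]]' > m.json && python3 shift.py m.json; python3 - <<'E'
from h import *
go(.5,.1,.113,90)
im,*A=cam("top"); cv2.imwrite("pics/t2.png",cv2.resize(im[140:340,180:440],None,fx=3,fy=3,interpolation=2)[:,:,::-1])
E
```

```text
time: 3.3
tcp_pos: [0.5797, 0.0049, 0.1123]
orientation: [-1.14, -2.923, 0.002]
ft_force: [0.8, 0.3, 0.5]
finger_gap: 0.0003
grasp_force: 0.0
time: 4.55
tcp_pos: [0.5212, 0.0911, 0.1152]
orientation: [2.194, 2.247, 0.002]
ft_force: [-0.3, -0.9, -0.7]
finger_gap: 0.0
grasp_force: 0.3
t 4.55 p [0.5212 0.0911 0.1152] psi 91.37 F [-0.3 -0.9 -0.7] -> d [ 0.0094 -0.021   0.0021] rv [0.0019 0.0004 0.0239]
```

View pics/t2.png

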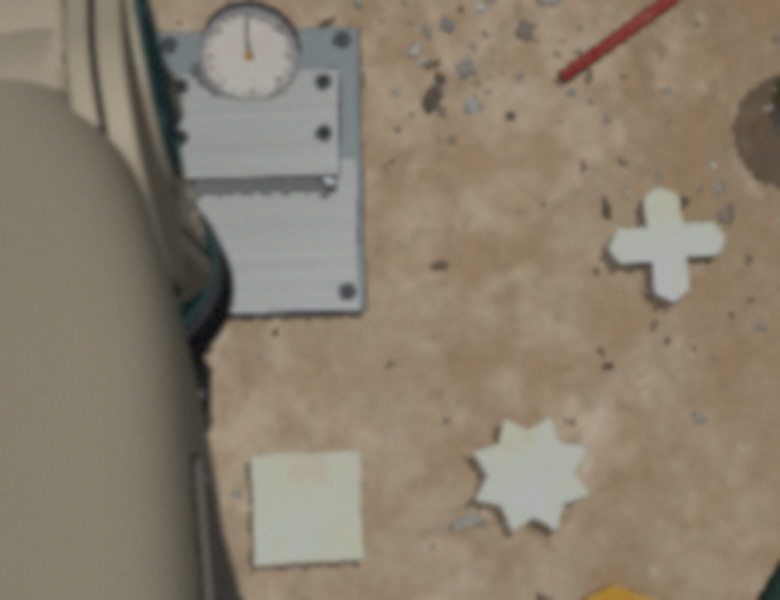

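The robot arm hides the setting arm, but it is off the visible bed. The bag corner leaves no room at the knob, so I'll finish by pushing the inner part of the bar.

```bash
echo '[[-0.02,0,0,0,0,0],[-0.02,0.01,-0.045,0,0,0],[0,0.04,-0.045,0,0,0],[0.007,0.069,-0.045,0,0,0.02],[0.007,0.069,-0.02,0,0,0.02],[0.007,0.069,0.01,0,0,0.02],[0.007,0.069,0.025,0,0,0.02],[0.007,0.069,0.025,0,0,0.02]]' > m.json && python3 shift.py m.json && python3 - <<'E'
from h import *
go(.59,.13,.09,90)
E
```

```text
time: 5.6
tcp_pos: [0.5891, 0.0994, 0.0883]
orientation: [-2.212, -2.229, 0.002]
ft_force: [-0.7, 0.6, 0.1]
finger_gap: 0.0
grasp_force: 0.0
t 5.6 p [0.5891 0.0994 0.0883] psi 90.43 F [-0.7  0.6  0.1] -> d [ 0.0306  0.0012 -0.0017] rv [-0.0019  0.0003  0.0075]
```

```bash
echo '[[0.008,0,0,0,0,0],[0.015,0,0,0,0,0],[0.02,0,0,0,0,0],[0.025,0,0,0,0,0],[0.029,0,0,0,0,0],[0.032,0,0,0,0,0],[0.032,0,0,0,0,0]]' > m.json && python3 shift.py m.json && python3 - <<'E'
from h import *
w,*W=cam("wrist"); cv2.imwrite("pics/w2.png",w[:,:,::-1]); go(.59,.13,.09,90)
E
```

```text
time: 6.48
tcp_pos: [0.5911, 0.1239, 0.0902]
orientation: [2.207, 2.211, -0.021]
ft_force: [1.7, -25.1, 5.0]
finger_gap: -0.0
grasp_force: 12.6
t 6.53 p [0.5911 0.1238 0.0902] psi 90.09 F [  1.2 -25.6   5.7] -> d [ 0.0062 -0.0011  0.0001] rv [0.0031 0.022  0.0017]
```

View pics/w2.png

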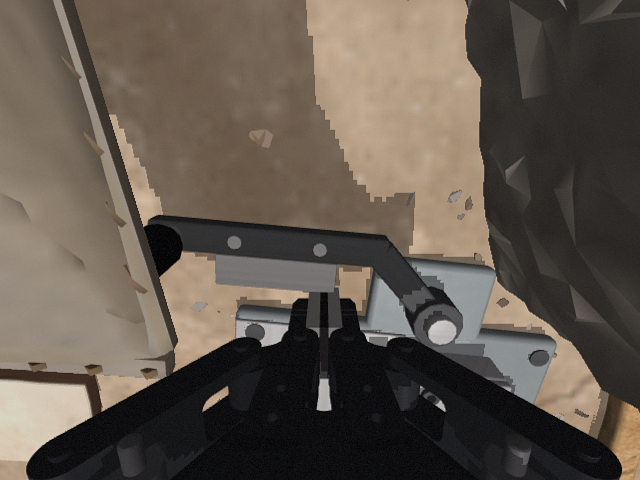

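```bash
python3 - <<'E'
from h import *
w,*W=cam("wrist"); im,*A=cam("top")
f=lambda x,y:(x/3+180-.33,y/3+140-.33)
a=ray([f(193,230),f(255,252)],*A,.025); b=ray([(234,242),(320,250)],*W,.025)[::-1]
P=ray((440,332),*W,.035); print(a.round(4),b.round(4),"piv",P.round(4))
for q in(a,b):
    v=q[1]-q[0]; print(np.degrees(np.arctan2(v[1],v[0])), [np.degrees(np.arctan2(x[1]-.1145,x[0]-.642)).round(1) for x in q])
E
```

```text
[[0.5896 0.0817 0.025 ]
 [0.5722 0.0493 0.025 ]] [[0.5905 0.152  0.025 ]
 [0.5547 0.1555 0.025 ]] piv [[0.6414 0.1187 0.035 ]]
-118.25505724537561 [np.float64(-148.0), np.float64(-137.0)]
174.36203878870177 [np.float64(143.9), np.float64(154.8)]
```

The joint has turned about 1.18 rad from 0.38, so it is at its 1.55 stop; the 25 N reading fits that. Now I'll back off and go over the tile with the gripper open.

```bash
echo '[[-0.015,0,0,0,0,0],[-0.025,0,0,0,0,0],[-0.025,0,-0.04,0,0,0],[-0.025,0,-0.09,0,0,0],[-0.035,-0.04,-0.11,0,0,-0.18],[-0.05,-0.09,-0.11,0,0,-0.36],[-0.06,-0.135,-0.11,0,0,-0.54],[-0.08,-0.17,-0.11,0,0,-0.72],[-0.08,-0.17,-0.11,0,0,-0.9]]' > m.json && python3 shift.py m.json && echo '[[0,0,0,0,0,-0.18],[0,0,0,0,0,-0.36],[0,0,0,0,0,-0.54],[0,0,0,0,0,-0.58],[0,0,0,0,0,-0.58]]' > m.json && python3 shift.py m.json 0.085 && python3 - <<'E'
from h import *
go(.422,.041,.19,175); go(.422,.041,.076,175)
im,*A=cam("top"); w,*W=cam("wrist")
for o in tile(w,*W,.011,(.43,.04)): print(o)
print(proj([[.43,.04,.011]],*W)); cv2.imwrite("pics/w3.png",w[:,:,::-1])
E
```

```text
time: 7.75
tcp_pos: [0.4163, 0.0504, 0.1981]
orientation: [-1.014, -2.97, -0.0]
ft_force: [1.2, 0.3, 0.4]
finger_gap: -0.0004
grasp_force: 0.0
time: 8.38
tcp_pos: [0.4199, 0.0508, 0.1989]
orientation: [-0.131, -3.139, -0.002]
ft_force: [-1.1, 0.0, -0.0]
finger_gap: 0.0849
grasp_force: 0.0
t 8.38 p [0.4199 0.0508 0.1989] psi 175.21 F [-1.1  0.  -0. ] -> d [-0.0029 -0.0096  0.0088] rv [ 0.001  -0.0003  0.0037]
t 8.38 p [0.4199 0.0508 0.1989] psi 175.21 F [-1.1  0.  -0. ] -> d [-0.003  -0.0097  0.1228] rv [ 0.001  -0.0003  0.0037]
[[312.51872622 248.39567995]]
```

View pics/w3.png

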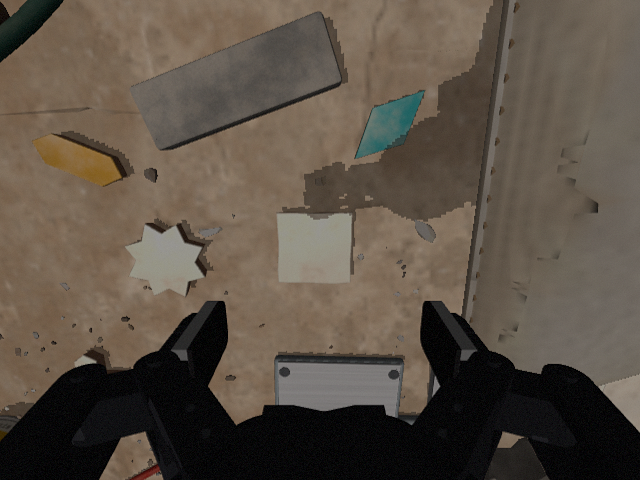

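```bash
python3 - <<'E'
from h import *
f=grab_frame("wrist"); H=np.array(f["hand_eye"]); print(f["fx"],H.round(4).tolist())
for uv in[(205,302),(226,302),(187,352),(422,302),(443,302),(462,352)]:
    d=H[:3,:3]@[(uv[0]-f["cx"])/f["fx"],(uv[1]-f["cy"])/f["fy"],1]; 
    for y in(.0425,):
        k=(np.sign(d[1])*y-H[1,3])/d[1]; print(uv,(H[:3,3]+k*d).round(4))
E
```

```text
334.6912734578803 [[-0.0, -0.9545, -0.2981, 0.0752], [1.0, 0.0001, -0.0003, -0.0009], [0.0003, -0.2981, 0.9545, -0.0686], [0.0, 0.0, 0.0, 1.0]]
(205, 302) [ 0.02   -0.0425  0.0369]
(226, 302) [ 0.0081 -0.0425  0.0596]
(187, 352) [ 0.0128 -0.0425  0.0185]
(422, 302) [0.0055 0.0425 0.0646]
(443, 302) [0.0178 0.0425 0.0412]
(462, 352) [0.0107 0.0425 0.0214]
```

```bash
echo '[[-0.003,-0.0095,0.03,0,0,0.004],[-0.003,-0.0095,0.07,0,0,0.004],[-0.003,-0.0095,0.105,0,0,0.004],[-0.003,-0.0095,0.12,0,0,0.004],[-0.003,-0.0095,0.128,0,0,0.004],[-0.003,-0.0095,0.128,0,0,0.004]]' > m.json && python3 shift.py m.json && echo '[[0,0,0,0,0,0],[0,0,0,0,0,0],[0,0,0,0,0,0],[0,0,0,0,0,0],[0,0,0,0,0,0]]' > m.json && python3 shift.py m.json 0.05 50 && python3 - <<'E'
from h import *
go(.422,.041,.071,175)
E
```

```text
time: 9.28
tcp_pos: [0.4223, 0.0407, 0.0708]
orientation: [-0.138, -3.138, -0.0]
ft_force: [0.9, 0.3, -0.8]
finger_gap: 0.0851
grasp_force: 0.0
time: 9.9
tcp_pos: [0.4233, 0.0408, 0.0723]
orientation: [0.138, 3.136, 0.001]
ft_force: [-1.0, 0.0, 6.4]
finger_gap: 0.058
grasp_force: 52.5
t 9.9 p [0.4233 0.0408 0.0723] psi 174.98 F [-1.   0.   6.4] -> d [0.0013 0.0001 0.0013] rv [ 0.0008  0.0022 -0.0004]
```

```bash
echo '[[0,0,-0.01,0,0,0],[0,0,-0.04,0,0,0],[0,0,-0.08,0,0,0],[0,0,-0.1,0,0,0],[0,0,-0.1,0,0,0]]' > m.json && python3 shift.py m.json && python3 - <<'E'
from h import *
im,*A=cam("top"); w,*W=cam("wrist"); s=robot.sense(); print(s["finger_gap"],s["grasp_force"])
go(.55,.05,.171,173.3)
m=np.hstack([cv2.resize(im[120:400,140:480],(400,330)),cv2.resize(w[150:450,140:500],(400,330))]); cv2.imwrite("pics/m4.png",m[:,:,::-1])
E
```

```text
time: 10.52
tcp_pos: [0.424, 0.0405, 0.1731]
orientation: [0.138, 3.133, -0.0]
ft_force: [-0.3, -0.5, -1.5]
finger_gap: 0.0581
grasp_force: 54.2
0.05824920495593942 54.21687724068761
t 10.62 p [0.422  0.0406 0.1708] psi 174.97 F [ 0.2 -0.1 -0.9] -> d [-0.1267  0.0206 -0.0002] rv [-0.0001  0.      0.0292]
```

View pics/m4.png

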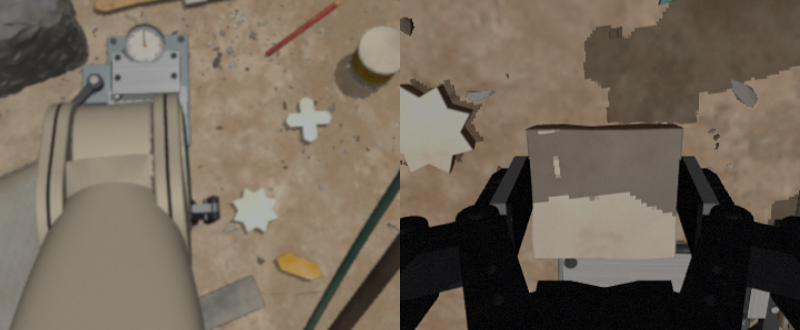

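```bash
echo '[[-0.02,0.003,0,0,0,0.005],[-0.055,0.009,0,0,0,0.012],[-0.09,0.015,0,0,0,0.02],[-0.12,0.02,0,0,0,0.029],[-0.138,0.022,0,0,0,0.029],[-0.138,0.022,0,0,0,0.029],[-0.138,0.022,0,0,0,0.029]]' > m.json && python3 shift.py m.json && python3 - <<'E'
from h import *
go(.5614,.0504,.0835,173.3)
w,*W=cam("wrist"); cv2.imwrite("pics/w5.png",w[:,:,::-1])
E
```

```text
time: 11.5
tcp_pos: [0.56, 0.0504, 0.1695]
orientation: [-0.183, -3.133, 0.0]
ft_force: [-0.2, -0.1, -0.7]
finger_gap: 0.0583
grasp_force: 54.2
t 11.5 p [0.56   0.0504 0.1695] psi 173.31 F [-0.2 -0.1 -0.7] -> d [-0.0017  0.0002  0.086 ] rv [-0.0004 -0.0037  0.0001]
```

View pics/w5.png

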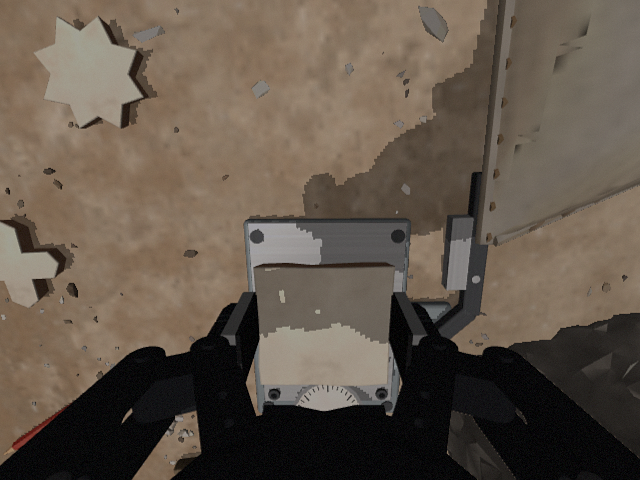

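The setting arm is swung fully out. The front screws at (257,237) and (399,237) give a check on the gauge's pose, and the tile's corners on the grip.

```bash
python3 - <<'E'
from h import *
w,*W=cam("wrist")
s=ray([(257,237),(399,237)],*W,.012); print("screws",s.round(4))
v=s[1]-s[0]; a=np.arctan2(-v[0],v[1]); print("yaw",np.degrees(a))
q=ray([(254,265),(395,265),(388,385),(260,385)],*W,.1695-.0715+.011); print("tile",q.round(4),"c",q.mean(0).round(4),[np.linalg.norm(q[i]-q[i-1]).round(4) for i in range(4)])
v=q[1]-q[0]; print("tyaw",np.degrees(np.arctan2(-v[0],v[1])))
E
```

```text
screws [[0.5463 0.0036 0.012 ]
 [0.558  0.1032 0.012 ]]
yaw -6.685572593615767
tile [[0.532  0.0237 0.109 ]
 [0.5388 0.0817 0.109 ]
 [0.5985 0.0752 0.109 ]
 [0.5916 0.0158 0.109 ]] c [0.5652 0.0491 0.109 ] [np.float64(0.06), np.float64(0.0584), np.float64(0.06), np.float64(0.0598)]
tyaw -6.6825441174256515
```

```bash
echo '[[0,0.001,0.02,0,0,0],[0,0.0015,0.05,0,0,0],[0,0.0015,0.075,0,0,0],[0,0.0015,0.082,0,0,0],[0,0.0015,0.085,0,0,0],[0,0.0015,0.087,0,0,0],[0,0.0015,0.087,0,0,0]]' > m.json && python3 shift.py m.json && python3 - <<'E'
from h import *
go(.623-.035*.9932,.0438+.035*.1167,.0835,173.3)
E
```

```text
time: 12.48
tcp_pos: [0.5626, 0.0519, 0.0847]
orientation: [0.183, 3.135, 0.0]
ft_force: [-0.9, -0.3, -1.1]
finger_gap: 0.058
grasp_force: 54.2
t 12.47 p [0.5626 0.0519 0.0847] psi 173.31 F [-0.9 -0.3 -1.1] -> d [-0.026  -0.001   0.0013] rv [0.0002 0.0015 0.0001]
```

```bash
echo '[[0,0,0.0015,0,0,0],[0,0,0.003,0,0,0],[0,0,0.003,0,0,0]]' > m.json && python3 shift.py m.json && echo '[[-0.004,0,0,0,0,0],[-0.009,0,0,0,0,0],[-0.014,0,0,0,0,0],[-0.018,0,0,0,0,0],[-0.02,0,0,0,0,0],[-0.02,0,0,0,0,0]]' > m.json && python3 shift.py m.json
```

```text
time: 12.85
tcp_pos: [0.5627, 0.0519, 0.0843]
orientation: [0.183, 3.135, 0.0]
ft_force: [-6.4, -0.9, 18.0]
finger_gap: 0.0581
grasp_force: 56.0
time: 13.6
tcp_pos: [0.569, 0.0512, 0.084]
orientation: [-0.18, -3.109, -0.002]
ft_force: [-35.8, 2.3, 51.6]
finger_gap: 0.0584
grasp_force: 59.3
```

Fx/Fz is about 0.7, so this is friction from pressing too hard on the bed. I'll unload in z first.

```bash
echo '[[0.006,0,-0.001,0,0,0],[0.012,0,-0.003,0,0,0],[0.012,0,-0.003,0,0,0]]' > m.json && python3 shift.py m.json; python3 - <<'E'
from h import *
go(.588,.048,.0835,173.3)
f,*B=cam("side"); w,*W=cam("wrist"); 
m=np.hstack([cv2.resize(f[220:380,180:360],(440,391),interpolation=2),cv2.resize(w[220:450,200:440],(408,391))])[:, :800]; cv2.imwrite("pics/m6.png",m[:,:,::-1])
E
```

```text
time: 13.98
tcp_pos: [0.5702, 0.051, 0.0846]
orientation: [0.183, 3.135, 0.0]
ft_force: [-0.4, 0.7, -1.8]
finger_gap: 0.0578
grasp_force: 54.3
t 13.97 p [0.5702 0.051  0.0846] psi 173.32 F [-0.4  0.7 -1.8] -> d [-0.018  -0.0009  0.0011] rv [0.0001 0.0017 0.0003]
```

View pics/m6.png

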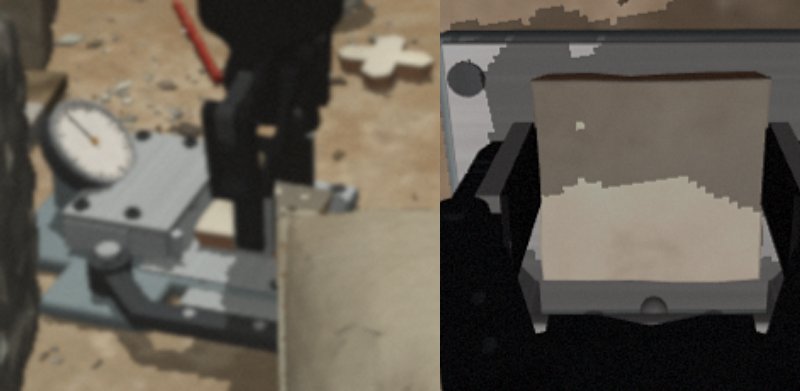

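I've now viewed 11 pictures, one over the limit, so I'll go on with force and pose readings only. The last one shows the tile flat, centred on the plunger nose at crop (654,305).

```bash
echo '[[-0.004,0,0,0,0,0],[-0.008,0,0,0,0,0],[-0.01,0,0,0,0,0],[-0.01,0,0,0,0,0]]' > m.json && python3 shift.py m.json; echo '[[-0.002,0,0,0,0,0],[-0.004,0,0,0,0,0],[-0.004,0,0,0,0,0]]' > m.json && python3 shift.py m.json;  echo '[[-0.002,0,0,0,0,0],[-0.004,0,0,0,0,0],[-0.004,0,0,0,0,0]]' > m.json && python3 shift.py m.json
```

```text
time: 14.58
tcp_pos: [0.5774, 0.0502, 0.0843]
orientation: [-0.183, -3.13, -0.001]
ft_force: [-10.0, 0.7, 14.7]
finger_gap: 0.0583
grasp_force: 55.7
time: 14.95
tcp_pos: [0.5799, 0.0499, 0.0843]
orientation: [-0.182, -3.127, -0.001]
ft_force: [-10.8, 1.3, 14.8]
finger_gap: 0.0585
grasp_force: 55.8
time: 15.32
tcp_pos: [0.5814, 0.0497, 0.0842]
orientation: [-0.182, -3.121, -0.002]
ft_force: [-18.1, 2.0, 24.1]
finger_gap: 0.0582
grasp_force: 56.7
```

```bash
echo '[[0,0,-0.0015,0,0,0],[0,0,-0.0015,0,0,0]]' > m.json && python3 shift.py m.json; echo '[[-0.001,0,-0.0005,0,0,0],[-0.001,0,-0.0005,0,0,0]]' > m.json && python3 shift.py m.json; python3 - <<'E'
from h import *
go(.588,.048,.0835,173.3)
w,*W=cam("wrist"); g=cv2.cvtColor(w,cv2.COLOR_RGB2GRAY)
# tile far (robot-side) edge and near edge along central column
for u in(290,325,360): print(u,g[250:420:4,u].tolist())
E
```

```text
time: 15.58
tcp_pos: [0.5855, 0.0492, 0.0844]
orientation: [-0.183, -3.131, -0.001]
ft_force: [-6.0, 1.0, 4.3]
finger_gap: 0.0582
grasp_force: 54.8
time: 15.82
tcp_pos: [0.5861, 0.0491, 0.0844]
orientation: [-0.183, -3.129, -0.001]
ft_force: [-7.4, 1.7, 3.1]
finger_gap: 0.0584
grasp_force: 54.7
t 15.82 p [0.5861 0.0491 0.0844] psi 173.32 F [-7.4  1.7  3.1] -> d [-0.0021 -0.0009  0.0009] rv [ 0.0002 -0.0072  0.0004]
290 [93, 90, 89, 80, 47, 104, 105, 102, 101, 100, 106, 103, 100, 100, 101, 101, 103, 103, 105, 102, 162, 162, 162, 159, 157, 157, 157, 156, 157, 159, 99, 102, 37, 69, 135, 133, 134, 137, 136, 1, 7, 8, 6]
325 [90, 89, 92, 87, 38, 108, 104, 106, 101, 107, 107, 104, 107, 104, 107, 105, 105, 103, 103, 102, 160, 159, 159, 159, 157, 158, 154, 154, 149, 98, 100, 99, 40, 76, 137, 131, 132, 138, 133, 134, 123, 8, 9]
360 [88, 92, 90, 45, 49, 107, 106, 107, 104, 101, 100, 100, 104, 104, 107, 107, 104, 105, 104, 104, 106, 103, 124, 158, 157, 155, 154, 156, 157, 101, 100, 99, 41, 79, 135, 132, 131, 137, 134, 2, 7, 7, 11]
```

```bash
for i in 1 2 3; do echo '[[-0.001,0,-0.0002,0,0,0],[-0.002,0,-0.0002,0,0,0],[-0.002,0,-0.0002,0,0,0]]' > m.json && python3 shift.py m.json | grep -E 'tcp|ft_|ori'; done
```

```text
tcp_pos: [0.5871, 0.049, 0.0844]
orientation: [-0.182, -3.127, -0.001]
ft_force: [-8.9, 1.5, 3.6]
tcp_pos: [0.5885, 0.0488, 0.0844]
orientation: [-0.182, -3.126, -0.001]
ft_force: [-9.0, 2.3, 4.4]
tcp_pos: [0.5888, 0.0488, 0.0844]
orientation: [-0.182, -3.122, -0.002]
ft_force: [-12.5, 2.3, 6.5]
```

```bash
for i in 1 2; do echo '[[-0.001,0,-0.0002,0,0,0],[-0.002,0,-0.0002,0,0,0],[-0.002,0,-0.0002,0,0,0]]' > m.json && python3 shift.py m.json | grep -E 'tcp|ft_|ori'; done; python3 - <<'E'
from h import *
f,*B=cam("side"); im,*A=cam("top")
cv2.imwrite("pics/end_side.png",f[:,:,::-1])
# dial needle: dark pixels inside the dial face, before and now (top)
w,*W=cam("wrist"); g=cv2.cvtColor(w,cv2.COLOR_RGB2GRAY)
for u in(290,325,360): print(u,g[340:420:2,u].tolist())
for n,i in(("b",cv2.imread("pics/top0.png",0)),("n",cv2.cvtColor(im,cv2.COLOR_RGB2GRAY))):
    print(n); print(i[144:170:1,250:278:1])
E
```

```text
tcp_pos: [0.5891, 0.0488, 0.0844]
orientation: [-0.181, -3.118, -0.002]
ft_force: [-16.0, 1.6, 10.8]
tcp_pos: [0.5894, 0.0487, 0.0843]
orientation: [-0.181, -3.115, -0.002]
ft_force: [-19.8, 2.5, 12.5]
290 [161, 159, 160, 160, 157, 158, 159, 156, 156, 157, 156, 147, 98, 101, 101, 102, 93, 37, 48, 78, 122, 135, 134, 133, 133, 135, 137, 138, 138, 138, 132, 135, 121, 15, 6, 13, 13, 15, 9, 2]
325 [154, 157, 156, 157, 157, 157, 155, 152, 155, 153, 154, 91, 92, 95, 99, 98, 87, 43, 45, 87, 123, 136, 134, 134, 131, 133, 133, 136, 140, 137, 133, 132, 133, 134, 132, 121, 12, 10, 2, 16]
360 [161, 157, 154, 155, 154, 155, 153, 152, 156, 153, 144, 99, 99, 100, 99, 101, 93, 41, 49, 87, 125, 133, 133, 133, 132, 129, 132, 137, 141, 134, 131, 132, 120, 0, 4, 10, 8, 4, 12, 7]
b
[[116  97  82  84  95 104 112 114 118 122 126 119 115 121 120 121 118 116
  112 105  94  84  76  85 104 116 123 128]
 [ 96  83  88 100 109 118 121 121 132 141 140 131 119 126 128 129 126 125
  124 119 114 104  91  81  84  99 113 124]
 [ 86  93 107 118 121 130 139 143 148 157 155 140 130 144 149 145 137 132
  129 127 129 120 109
[... 5058 characters left out ...]
125 126 126 124 126 125 125 125 126 125 124 124 124 123 124 122 120 120
  118 115 114 111 109 105 102  97  92  86]
 [125 125 126 125 125 125 126 126 125 125 125 124 125 123 122 122 122 118
  119 118 114 111 109 105 102  98  91  86]
 [125 125 126 125 126 125 125 126 125 124 126 123 124 124 122 122 120 121
  119 116 113 112 108 106 102  96  92  86]
 [126 126 126 125 125 125 125 125 126 125 124 124 124 125 122 123 120 120
  117 116 114 112 108 105 102  99  95  88]
 [125 126 126 126 124 127 126 125 126 124 125 124 124 123 123 122 123 120
  120 118 114 111 111 107 103  99  94  88]
 [125 126 126 126 125 125 126 124 125 127 127 125 124 124 123 123 121 121
  119 117 114 113 110 105 102  99  95  90]]
```

```bash
echo '[[-0.001,0,-0.0004,0,0,0],[-0.003,0,-0.0008,0,0,0],[-0.004,0,-0.0008,0,0,0],[-0.004,0,-0.0008,0,0,0]]' > m.json && python3 shift.py m.json; python3 - <<'E'
from h import *
go(.589,.0487,.0844,173.3)
w,*W=cam("wrist"); g=cv2.cvtColor(w,cv2.COLOR_RGB2GRAY).astype(int)
o=np.array([.623,.0438]); a=np.radians(-6.7); G=np.array([[np.cos(a),np.sin(a)],[-np.sin(a),np.cos(a)]])
E=[]
for u in range(280,371,15):
    v=255+np.argmax(np.diff(g[255:290,u])); E.append(G@(ray((u,v+.5),*W,.023)[0,:2]-o))
print("rear edge gauge mm",(np.array(E)*1000).round(1).tolist())
# lip front edge (first row brightening after dark strip) at z=.033
L=[G@(ray((u,366+np.argmax(np.diff(g[366:390,u]))+.5),*W,.033)[0,:2]-o) for u in(290,325,360)]
print("lip front gauge mm",(np.array(L)*1000).round(1).tolist())
f,*B=cam("side"); now=cv2.cvtColor(f,cv2.COLOR_RGB2GRAY); old=cv2.imread("pics/side0.png",0)
for n,i in(("old",old),("now",now)):
    r=i[262:296:1,200:232:1]; big=cv2.resize(r,None,fx=.999,fy=.999)
    best=[]
    for d in range(0,360,10):
        x=15.5+8*np.cos(np.radians(d))*np.linspace(.3,1,8); y=16+9*np.sin(np.radians(d))*np.linspace(.3,1,8)
        best.append((np.mean([r[int(round(q)),int(round(p))] for p,q in zip(x,y)]),d))
    print(n,[(round(b),d) for b,d in sorted(best)[:4]])
E
```

```text
time: 18.4
tcp_pos: [0.5901, 0.0486, 0.0843]
orientation: [-0.18, -3.108, -0.003]
ft_force: [-25.1, 4.5, 16.2]
finger_gap: 0.0583
grasp_force: 56.0
t 18.4 p [0.5901 0.0486 0.0843] psi 173.36 F [-25.1   4.5  16.2] -> d [ 0.0011 -0.0001 -0.0001] rv [-0.     -0.0289  0.0011]
rear edge gauge mm [[-58.8, -18.3], [-58.3, -12.0], [-58.4, -5.7], [-58.4, 0.6], [-58.4, 6.8], [-58.8, 13.1], [-58.8, 19.4]]
lip front gauge mm [[-11.6, -14.3], [-11.6, 0.6], [-11.7, 15.6]]
old [(152, 240), (156, 250), (160, 260), (161, 350)]
now [(138, 0), (149, 350), (164, 10), (172, 340)]
```

Lip reads -11.6 mm (should be -12), the tile's rear edge -58.6, and the needle has turned: home. The tool has pitched 0.029 rad under load, so I'll level it so the tile lies flat.

```bash
echo '[[0.0005,0,0,0,-0.01,0],[0.001,0,0,0,-0.02,0],[0.0015,0,0,0,-0.03,0],[0.0015,0,0,0,-0.03,0],[0.0015,0,0,0,-0.03,0]]' > m.json && python3 shift.py m.json; python3 - <<'E'
from h import *
go(.589,.0487,.0844,173.3)
E
```

```text
time: 19.12
tcp_pos: [0.5882, 0.0488, 0.0843]
orientation: [0.182, 3.136, -0.0]
ft_force: [-26.1, 3.5, 19.5]
finger_gap: 0.058
grasp_force: 56.3
t 19.12 p [0.5882 0.0488 0.0843] psi 173.37 F [-26.1   3.5  19.5] -> d [-0.0008 -0.0001 -0.0001] rv [-0.0001  0.0006  0.0012]
```

```bash
echo '[[-0.0005,0,-0.0005,0,0,0],[-0.001,0,-0.001,0,0,0],[-0.001,0,-0.0015,0,0,0],[-0.001,0,-0.0015,0,0,0],[-0.001,0,-0.0015,0,0,0]]' > m.json && python3 shift.py m.json; python3 - <<'E'
from h import *
go(.589,.0487,.0844,173.3)
w,*W=cam("wrist"); g=cv2.cvtColor(w,cv2.COLOR_RGB2GRAY).astype(int)
o=np.array([.623,.0438]); a=np.radians(-6.7); G=np.array([[np.cos(a),np.sin(a)],[-np.sin(a),np.cos(a)]])
E=[G@(ray((u,255+np.argmax(np.diff(g[255:290,u]))+.5),*W,.023)[0,:2]-o) for u in range(280,371,15)]
L=[G@(ray((u,366+np.argmax(np.diff(g[366:390,u]))+.5),*W,.033)[0,:2]-o) for u in(290,325,360)]
print((np.array(E)*1000).round(1).tolist(),(np.array(L)*1000).round(1).tolist())
for k in range(2): cam("side"); s=robot.sense(); print(np.round(s["ft_force"],1),np.round(s["tcp_pos"],4),s["grasp_force"])
E
```

```text
time: 19.75
tcp_pos: [0.5884, 0.0488, 0.0843]
orientation: [-0.182, -3.135, -0.0]
ft_force: [-25.2, 3.3, 11.5]
finger_gap: 0.0579
grasp_force: 55.6
t 19.75 p [0.5884 0.0488 0.0843] psi 173.37 F [-25.2   3.3  11.5] -> d [-0.0006 -0.     -0.0001] rv [ 0.     -0.0012  0.0012]
[[-58.6, -18.2], [-58.6, -12.0], [-58.2, -5.7], [-58.2, 0.5], [-58.6, 6.8], [-58.6, 13.0], [-59.1, 19.3]] [[-11.4, -14.4], [-11.9, 0.6], [-11.4, 15.7]]
[-24.7   3.9  12.3] [0.5884 0.0488 0.0843] 55.62877669930458
[-23.9   3.6  11.9] [0.5884 0.0488 0.0843] 55.62926905229688
```

```bash
python3 -c "
from plant import robot, grab_frame
print(robot.sign_off())"
```

```text
the job is handed in; nothing more can be done
None
```

I swung the setting arm out to its stop and handed the job in at about 20 s with the square tile level on the bed, one edge held home under the lip at about 25 N and the star and cross tiles left alone; that both pads bear is inferred from force, position and the dial needle, and I viewed 11 pictures, one over the limit.

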